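# Cull the faulty cupboard handles into the returns drawer

## Robot

A 7-joint arm with a two-finger parallel gripper is mounted at the origin on the work surface. World frame = base frame: x ahead of the robot, y to its left, z up, the work surface at z = 0. Lengths are in m, angles in rad, forces in N, time in s.
With the tool pointing down it reaches from about 0.4 to 0.85 m from the base axis. Payload 4.5 kg.
Tool frame: the origin (TCP) lies between the finger pads; the fingertips stand r.tip_reach ahead of it and the grasp point (between the pads) lies 3 mm ahead of it (r.tip_reach is the distance from the TCP to the fingertips, in m); z points along the fingers, y is the line along which they close (so a half turn about z gives the same grasp; the last joint's range is limited). The gripper opens to 88 mm and grips with 3 to 60 N. Pads are 18 mm wide; open, the fingers measure 123 mm over their backs; the gripper's body (75 mm by 187 mm) begins 45 mm behind the grasp point.
Start: joints at [-1.145, 0.689, -0.195, 1.565, 0.157, 0.902, -0.215], TCP at [0.239, 0.578, 0.225] pointing down, gripper open.
Joint ranges: [-3.01, 3.01], [-0.46, 2.08], [-1.47, 1.51], [0.13, 2.56], [-1, 4.14], [0.04, 2.09], [-2.66, 2.66]. Speed limits (rad/s): [2.57, 2.57, 3.14, 3.14, 3.14, 3.14, 3.14].

## Interface

Orientations are given as a unit quaternion [x, y, z, w].
In Python, from plant import r gives the robot as it stands.
- The arm moves only by the tool step_arm, never from a script. Its argument "motion" is a list of rows, each an object with "dp": the shift along the tool's x, y, z in mm, a list of three; "twist": the turn, a rotation vector about the tool's x, y, z in rad, a list of three; "hand": the opening, from -1 (shut) to 1 (fully open). In form: [{"dp": [dx, dy, dz], "twist": [rx, ry, rz], "hand": hand}, ...]. A call has 1 to 5 rows; each row is the pose to reach, as a shift and turn from the pose commanded when the call began, along the tool's axes at that moment; what a row does not reach only later rows make up. A row lasts 1/8 s, in which the tool goes at most 62.5 mm and 10.7 degrees, less where a joint would pass 70% of its speed; a pose out of reach is approached as far as the arm can. A call with a gripper value outside its range is refused whole. The fingers move at their own pace and stop on an object; "force" is the grip in N (left out, the last holds). Time passes only in rows, so rows that repeat a pose let the fingers close. It gives the time, the measured TCP pose, the force, the opening and the grip force at its end, in the units of the state.
- r.get_state(): the state, without advancing time (a new reading comes with each control period).
- r.snapshot(name): name is "scene" or "top" or "wrist"; returns a dict with "pixels" (480x640x3 uint8, red, green, blue), "depth" (480x640 float32, m along the optical axis (not along the pixel's ray), 0 where there is no reading), "fx", "fy", "cx", "cy" (pixels), "xyz" and "orientation" of the camera in the world; the wrist camera has in their place "mount" (4x4, takes a point from camera to tool coordinates, whose origin is the TCP and whose axes are the flange's). Camera axes: x right, y down, z forward; pixel columns grow to the right and rows downward; lengths in m; the calibration is good to about 2 mm. A picture is of the moment at which its call begins: read the wrist's pose just before it.
- r.finish_job(): hands the job in; it is judged then, once.
Trained networks look in the newest picture that a camera, given by its name, has taken for a name from the list of things; names that differ only in an ending like _2 or _b are one class to them, and where a whole thing is asked for, a point or a joint stands for the part that bears it (a point fixed in the world has none). Each returns a list of dicts, best first, with "score" (0 to 1); they miss things now and then, are a little off and sometimes report something else, mostly with a low value. They report only what shows in the picture. A call takes as long as a camera call. They do not tell look-alikes from the thing itself.
- r.search_frame(camera, thing): "at" ([x, y, z] in m, in the coordinates of the camera as it stood for that picture, good to about 4 mm: the middle of the surface that is visible of it).
The state is a dict: "clock": time; "q": joint angles; "qd": joint speeds; "joint_torque": joint torques, N m; "tool_pos": TCP position; "eef_rot": TCP orientation; "contact_force": force on the tool from outside, world axes, zero at the start; "moment": the same for the moment, N m; "opening": opening from 0.0 (shut) to 1.0 (fully open); "finger_force": force on a finger pad.
Only numpy, scipy, OpenCV 4.12 (cv2) and the standard library are available. Lean on these libraries where they do the work, as an engineer would, in place of code of your own. Each camera call takes 0.05 s, during which the arm holds its last target. There are 200 camera calls.

## Task

Of the five steel cupboard handles laid out on the white card sheet, two are faulty: one has a leg broken off short and one has a bent bar. Pull the drawer of the small white unit well open, lay both faulty handles in it, then push the drawer fully shut. Leave the sound handles where they lie and do not disturb anything else on the worktop.

Things in the scene. Friction and masses are not known exactly. Their poses are not given: they have to be found in the camera images.
- handle_stub: FAULTY handle, same steel bar as the sound ones (straight, 150 long, 14 x 14 mm section, lying flat, 14 mm high, 0.08 to 0.17 kg), but the leg at its +x end is a broken stub of 9 mm; the other, at -x, reaches 33 mm out. Origin: underside, centre of the 150 x 47 mm outline; x along the bar, legs point to +y; bar centre line at y = -16.5 mm; grip across the bar at (0, -16.5)
- handle_bent: FAULTY handle, same steel (14 x 14 mm section, 14 mm high, 0.08 to 0.17 kg), bent: straight along x from -75 to +20 mm at y = -6 mm, then its last 55 mm bends 28 degrees towards -y, away from the legs. Legs reach 33 mm to the +y side, each square to its piece of bar. Outline x -75 to +77, y -38 to +34 mm. Origin: underside, 6 mm to the leg side of the straight part's centre line; grip at (0, -6)
- handle_a: SOUND handle of dark steel lying flat, 14 mm high, to be left alone: straight bar 150 long, 14 x 14 mm section, and at each end a like leg reaching 33 mm out square from the bar: a C, 150 x 47 mm over all. 0.12 kg. Origin: underside, centre of that outline; x along the bar, legs point to +y; bar centre line at y = -16.5 mm
- handle_b: SOUND handle of dark steel lying flat, 14 mm high, to be left alone: straight bar 150 long, 14 x 14 mm section, and at each end a like leg reaching 33 mm out square from the bar: a C, 150 x 47 mm over all. 0.12 kg. Origin: underside, centre of that outline; x along the bar, legs point to +y; bar centre line at y = -16.5 mm
- handle_c: SOUND handle of dark steel lying flat, 14 mm high, to be left alone: straight bar 150 long, 14 x 14 mm section, and at each end a like leg reaching 33 mm out square from the bar: a C, 150 x 47 mm over all. 0.12 kg. Origin: underside, centre of that outline; x along the bar, legs point to +y; bar centre line at y = -16.5 mm
- sheet: flat white card sheet, 380 (x) x 370 (y) x 4 mm thick, fixed to the worktop; on it the handles and the screwdriver lie in two rows of three places, in any order, about 88 mm either side of its centre in x and at -105, 0, +105 mm in y, roughly along its x. Origin: centre of its underside
- unit: small white fixed drawer unit standing on the worktop, 240 deep (x) x 270 wide (y) x 90 mm high, with one drawer across its whole front, front facing -x (towards the robot). Its top plate begins at x = -105 mm. Origin: centre of its underside; z up
- unit_drawer0 (a joint): travel of the drawer in m: 0 is fully shut, grows as it is pulled along the unit's -x, stop at 0.165; begins between 0 and 0.03. Slides stiffly with about 1 N and stays where it is left
- unit_drawer0_handle (a point): middle of the drawer's steel bar handle: round level bar 11 mm thick, 120 mm long along the unit's y, its centre 35 mm in front of the drawer's front panel (29 mm gap behind it) and 52 mm above the worktop; panel top 78 mm above the worktop. Moves with the drawer; axes as the unit's
- drawer_floor (a point): middle of the drawer's inner floor, 22 mm above the worktop, moving with the drawer; axes as the unit's. Inside: 97 mm either way in x, 114 mm either way in y; walls 46 mm high; 56 mm from floor to the unit's top plate. Shut, this point is 1.5 mm in front of the unit's centre
- screwdriver: bystander: grey-handled screwdriver, 160 long, 26 mm thick, lying along the sheet's x in one of the six places. Origin: middle of its length, underside
- screw_tin: bystander: small aluminium tin, 34 mm diameter, 22 mm high, on the sheet between the rows. Origin: centre of its underside
- soap: bystander: red soap bottle, 60 mm diameter, 150 mm high, right of the sheet. Origin: centre of its underside
- spray: bystander: green spray can, 52 mm diameter, 190 mm high, right of the sheet. Origin: centre of its underside
Mind the look-alikes: they are no part of the job. Leave any purple or red look-alike of the handle_stub alone. What is shaped like the handle_bent but green is not meant.

How it is judged:
By the outcome, as a careful person would: the job done as asked, in the order asked, and still so for the second after the job is handed in, with the robot touching nothing.
It also fails if it takes over 72 s, if anything falls off the work surface, if the arm or the gripper's body presses on something with over 40 N, if the wrist force passes 120 N, or if a joint passes its speed limit or range.

## Working session

There is one attempt and no reset: what is moved stays moved. The work goes in short steps, Python scripts to look and compute and a tool call to move; the robot and the scene stay as the last step left them, time stands still between calls to the robot, and variables do not carry over. Pictures are saved under pics/ and viewed, at most 12 in all, crops included, and the job is handed in when it is done.

Besides the shell and the picture viewer there is one more tool, called after ">>>" as name(argument=value, ...), one argument or row to a line, values as JSON. step_arm: Moves the arm, as the interface text tells. Its arguments: {"type":"object","properties":{"motion":{"type":"array"},"force":{"type":"number"}},"required":["motion"]}

```bash
mkdir -p pics; ls; cat > h.py <<'E'
from plant import r
import numpy as np, cv2
from scipy.spatial.transform import Rotation as R
def snap(n):
    st=r.get_state(); s=r.snapshot(n)
    if n=="wrist":
        T=np.eye(4);T[:3,:3]=R.from_quat(st["eef_rot"]).as_matrix();T[:3,3]=st["tool_pos"]
        M=T@np.array(s["mount"])
    else:
        M=np.eye(4);M[:3,:3]=R.from_quat(s["orientation"]).as_matrix();M[:3,3]=s["xyz"]
    return s,M
def save(s,f): cv2.imwrite("pics/"+f,s["pixels"][:,:,::-1])
def cloud(s,M):
    v,u=np.mgrid[:480,:640];d=s["depth"]
    P=np.stack([(u-s["cx"])/s["fx"]*d,(v-s["cy"])/s["fy"]*d,d],-1)
    return P@M[:3,:3].T+M[:3,3]
def find(c,M,t,k=3):
    return [(np.round(M[:3,:3]@np.array(a["at"])+M[:3,3],4).tolist(),round(a["score"],2)) for a in r.search_frame(c,t)[:k]]
E
python3 - <<'E'
from h import *
st=r.get_state();print(st, r.tip_reach)
for c in ("top","scene"):
    s,M=snap(c);save(s,c+"0.png");print(c,M.round(3).tolist(),s["fx"])
    for t in ("handle_stub","handle_bent","handle_a","screwdriver","screw_tin","soap","spray","unit","unit_drawer0_handle","drawer_floor","sheet"):
        print(t,find(c,M,t,6))
E
```

```text
pics
{'clock': 0.0, 'q': array([-1.14521086,  0.68998407, -0.1944933 ,  1.56631126,  0.15729874,
        0.90246131, -0.21507288]), 'qd': array([-0.00115705,  0.00031665,  0.00111703,  0.00054776,  0.001036  ,
        0.00027627, -0.00172165]), 'joint_torque': array([-7.54656685e-04, -5.27564442e+01, -1.26727480e+00, -1.53426254e+01,
       -5.26610459e-02,  6.49791284e-03,  1.65852175e-04]), 'tool_pos': array([0.23846407, 0.57703868, 0.22411819]), 'eef_rot': array([ 1.94597689e-01,  9.80882741e-01, -8.80823088e-04, -1.06318514e-04]), 'contact_force': array([ 0.7265872 , -0.92437631,  0.06266695]), 'moment': array([-0.00474704, -0.0293591 , -0.01886914]), 'finger_force': 0.0, 'opening': 0.9962362633885898} 0.022
top [[0.008, -0.997, 0.08, 0.358], [-1.0, -0.009, -0.01, -0.185], [0.01, -0.08, -0.997, 1.534], [0.0, 0.0, 0.0, 1.0]] 582.7309839543078
handle_stub [([0.5175, -0.6694, 0.0146], 0.85), ([0.6097, -0.3058, 0.0161], 0.79), ([0.2043, -0.3851, 0.0143], 0.68), ([0.5266, -0.1389, 0.026], 0.62), ([0.6154, -0.097, 0.0192], 0.22)]
handle_bent [([0.3301, 0.1385, 0.0164], 0.94), ([0.6118,
[... 853 characters left out ...]
9], 0.68)]
handle_bent [([0.3408, 0.1409, 0.0141], 0.92), ([0.6322, -0.0971, 0.0176], 0.72)]
handle_a [([0.4664, -0.2084, 0.0179], 0.91), ([0.6304, -0.1965, 0.0162], 0.65), ([0.4555, -0.3127, 0.0172], 0.6)]
screwdriver [([0.4155, -0.0976, 0.0255], 0.67)]
screw_tin [([0.5335, -0.1419, 0.0253], 0.53)]
soap [([0.5686, -0.4675, 0.0816], 0.9), ([0.4144, -0.0974, 0.026], 0.7)]
spray [([0.4633, -0.4814, 0.1337], 0.63), ([0.4169, -0.0952, 0.027], 0.17)]
unit [([0.813, 0.2294, 0.0906], 0.72)]
unit_drawer0_handle [([0.6125, 0.2541, 0.0581], 0.77)]
drawer_floor [([0.6138, 0.2525, 0.0527], 0.65)]
sheet [([0.6105, 0.2476, 0.055], 0.7), ([0.5523, -0.1817, 0.0097], 0.63), ([0.4613, -0.4805, 0.1332], 0.59)]
```

View pics/top0.png

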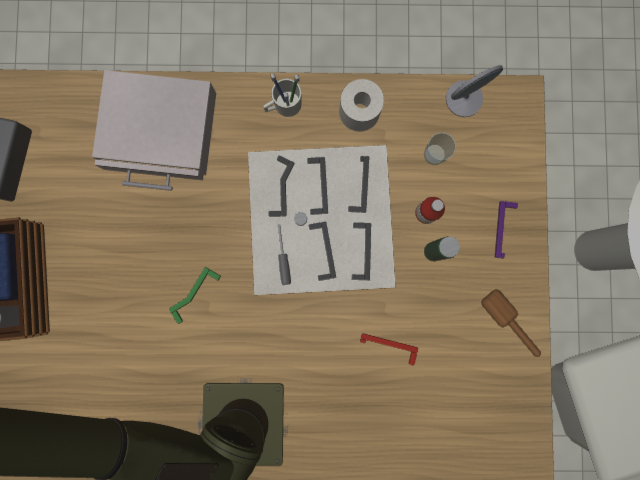

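View pics/scene0.png

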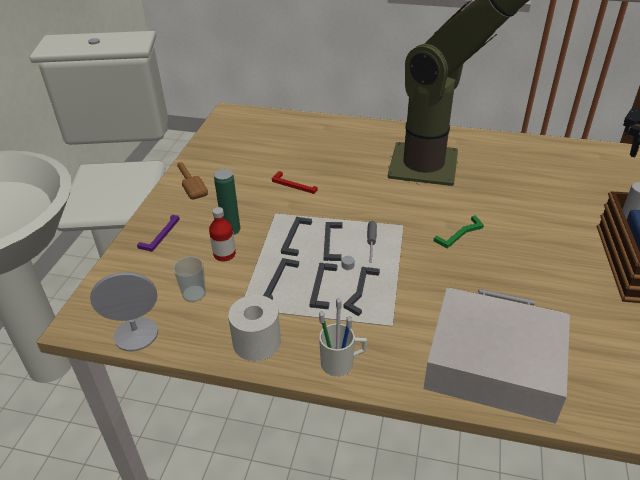

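The top view shows the bent handle at pixel (284,185) and the stub at (361,184), both in the far row. The screwdriver is at (283,255) and the tin at (300,218). The unit is at (155,120), slightly turned, with its drawer handle at (148,182). Next I'll measure accurate poses.

```bash
python3 - <<'E'
from h import *
s,M=snap("top");C=cloud(s,M);px=s["pixels"].astype(int)
dark=(px.max(-1)<95)
def win(u0,u1,v0,v1):
    m=np.zeros((480,640),bool);m[v0:v1,u0:u1]=1;return m
for n,w in (("bent",win(262,298,150,222)),("stub",win(340,376,150,222)),("nbr",win(304,334,150,220))):
    m=dark&w&(C[...,2]<.03); P=C[m]; print(n,m.sum(),P[:,2].mean().round(4))
    c,sz,a=cv2.minAreaRect((P[:,:2]*1000).astype(np.float32));print(np.round(c,1),np.round(sz,1),a, cv2.boxPoints((c,sz,a)).round(0).tolist())
    for x0 in np.arange(np.floor(P[:,0].min()*100)/100,P[:,0].max(),.01):
        q=P[(P[:,0]>=x0)&(P[:,0]<x0+.01)]; print("  %.3f y %.4f..%.4f mid %.4f"%(x0+.005,q[:,1].min(),q[:,1].max(),np.median(q[:,1])))
w=win(80,230,60,200)
for z0,z1 in ((.082,.1),(.066,.082),(.045,.063)):
    m=w&(C[...,2]>z0)&(C[...,2]<z1);P=C[m];
    c,sz,a=cv2.minAreaRect((P[:,:2]*1000).astype(np.float32));print(z0,m.sum(),np.round(c,1),np.round(sz,1),a,np.median(P[:,2]),cv2.boxPoints((c,sz,a)).round(0).tolist())
i=cv2.resize(s["pixels"][60:200,80:230,::-1],None,fx=4,fy=4);cv2.imwrite("pics/unit0.png",i)
E
```

```text
bent 420 0.0168
[612.2 -90.1] [ 44.4 161. ] 82.04039001464844 [[529.0, -101.0], [689.0, -123.0], [695.0, -79.0], [536.0, -57.0]]
  0.535 y -0.1016..-0.0593 mid -0.0756
  0.545 y -0.1036..-0.0585 mid -0.0815
  0.555 y -0.1032..-0.0906 mid -0.0963
  0.565 y -0.1029..-0.0905 mid -0.0960
  0.575 y -0.1012..-0.0903 mid -0.0957
  0.585 y -0.1013..-0.0902 mid -0.0955
  0.595 y -0.1009..-0.0899 mid -0.0956
  0.605 y -0.1007..-0.0897 mid -0.0953
  0.615 y -0.1005..-0.0896 mid -0.0953
  0.625 y -0.1006..-0.0897 mid -0.0950
  0.635 y -0.1050..-0.0893 mid -0.0975
  0.645 y -0.1079..-0.0920 mid -0.1024
  0.655 y -0.1129..-0.0974 mid -0.1077
  0.665 y -0.1181..-0.1022 mid -0.1104
  0.675 y -0.1209..-0.0889 mid -0.1078
  0.685 y -0.1155..-0.0784 mid -0.0918
  0.695 y -0.0910..-0.0808 mid -0.0850
stub 368 0.0167
[ 622.3 -300.2] [ 42.5 153.7] 81.18961334228516 [[543.0, -309.0], [695.0, -333.0], [701.0, -291.0], [550.0, -267.0]]
  0.545 y -0.3104..-0.2689 mid -0.2991
  0.555 y -0.3107..-0.2687 mid -0.2874
  0.565 y -0.3133..-0.2692 mid -0.3029
  0.575 y -0.3136..-0.3008 mid -0.3080
  0.585 y -0.3140..
[... 925 characters left out ...]
-0.2002
  0.635 y -0.2055..-0.1948 mid -0.2001
  0.645 y -0.2054..-0.1947 mid -0.2000
  0.655 y -0.2053..-0.1946 mid -0.2000
  0.665 y -0.2025..-0.1920 mid -0.1998
  0.675 y -0.2025..-0.1601 mid -0.1919
  0.685 y -0.2024..-0.1600 mid -0.1813
  0.695 y -0.2023..-0.1600 mid -0.1865
0.082 9418 [762.2 236. ] [273.1 243.8] 84.32576751708984 0.08923093414363414 [[627.0, 112.0], [870.0, 88.0], [897.0, 360.0], [654.0, 384.0]]
0.066 946 [761.5 236.3] [273.2 244.3] 84.20165252685547 0.07625920398370556 [[626.0, 113.0], [869.0, 88.0], [897.0, 360.0], [654.0, 385.0]]
0.045 560 [691.1 180.9] [177.3 358.3] 36.9847297668457 0.05493779392605069 [[513.0, 271.0], [728.0, -15.0], [870.0, 91.0], [654.0, 377.0]]
```

View pics/unit0.png

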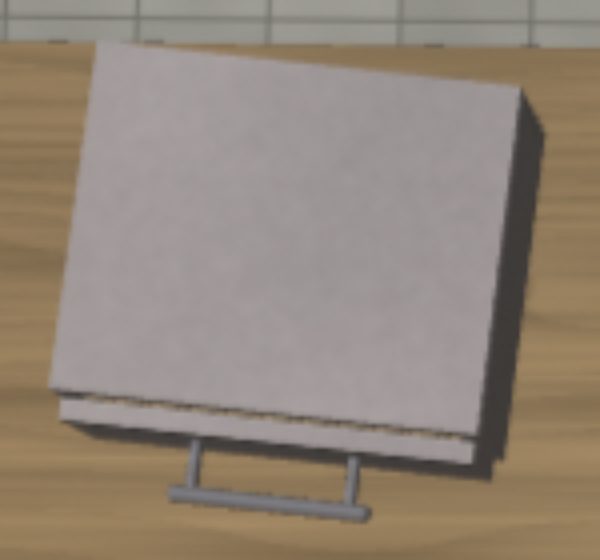

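The crop shows the unit turned by about -5.7°, with the drawer slightly open. The drawer bar runs from crop pixel (172,493) to (368,513). I'll locate the bar and plan the approach.

```bash
cat >> h.py <<'E'
def rel(x,y,z,yaw_deg,cur=None):
    """tool down, tool y axis at yaw_deg from world x (mod 180). dp mm in tool axes, twist z"""
    st=r.get_state();p=st["tool_pos"];Q=R.from_quat(st["eef_rot"])
    yy=np.radians(yaw_deg);best=None
    for k in (0,np.pi):
        b=np.array([np.cos(yy+k),np.sin(yy+k),0]);c=np.array([0,0,-1.]);a=np.cross(b,c)
        tw=(Q.inv()*R.from_matrix(np.stack([a,b,c],1))).as_rotvec()
        if best is None or np.linalg.norm(tw)<np.linalg.norm(best): best=tw
    print("dp",(Q.inv().apply(np.array([x,y,z])-p)*1000).round(1).tolist(),"twist",best.round(4).tolist())
def stat():
    st=r.get_state();Q=R.from_quat(st["eef_rot"]).as_matrix()
    print("t",round(st["clock"],2),st["tool_pos"].round(4),"yaw_y %.2f"%np.degrees(np.arctan2(Q[1,1],Q[0,1])),"tilt",Q[:2,2].round(4),"F",st["contact_force"].round(1),"op",round(st["opening"],3),"g",round(st["finger_force"],1),"q",st["q"].round(2))
E
python3 - <<'E'
from h import *
s,M=snap("top")
def ray(u,v,z):
    d=M[:3,:3]@np.array([(u-s["cx"])/s["fx"],(v-s["cy"])/s["fy"],1]);t=(z-M[2,3])/d[2];return M[:3,3]+t*d
a=ray(80+172/4,60+493/4,.054);b=ray(80+368/4,60+513/4,.054)
for f in((50,390),(478,436)): print("plate front",ray(80+f[0]/4,60+f[1]/4,.09).round(4))
for f in((60,420),(472,463)): print("panel front",ray(80+f[0]/4,60+f[1]/4,.078).round(4))
for f in((97,42),(522,88)): print("plate back",ray(80+f[0]/4,60+f[1]/4,.09).round(4))
m=(a+b)/2;print("bar",a,b,m,"yaw",np.degrees(np.arctan2(*(a-b)[[1,0]])))
stat();rel(m[0],m[1],.16,-5.7)
E
```

```text
plate front [0.6693 0.3779 0.09  ]
plate front [0.6428 0.11   0.09  ]
panel front [0.6528 0.3755 0.078 ]
panel front [0.6279 0.1158 0.078 ]
plate back [0.8931 0.357  0.09  ]
plate back [0.8664 0.0877 0.09  ]
bar [0.61107843 0.31161727 0.054     ] [0.59935134 0.1862848  0.054     ] [0.60521489 0.24895103 0.054     ] yaw 84.65452281803884
t 1.3 [0.2386 0.5777 0.2249] yaw_y 67.55 tilt [0.     0.0001] F [-0.6  0.  -0.7] op 1.0 g 0.0 q [-1.15  0.69 -0.19  1.57  0.16  0.9  -0.22]
dp [-464.3, -163.8, 64.9] twist [0.0001, -0.0001, 1.2785]
```

>>> step_arm(
  motion=[
    {"dp": [-58, -20, 4], "twist": [0, 0, 0.18], "hand": -0.4},
    {"dp": [-116, -41, 8], "twist": [0, 0, 0.36], "hand": -0.4},
    {"dp": [-174, -61, 12], "twist": [0, 0, 0.54], "hand": -0.4},
    {"dp": [-232, -82, 16], "twist": [0, 0, 0.72], "hand": -0.4},
    {"dp": [-290, -102, 20], "twist": [0, 0, 0.9], "hand": -0.4},
  ],
  force=25,
)

```text
clock: 1.92
tool_pos: [0.4691, 0.3714, 0.2051]
eef_rot: [0.604, 0.797, 0.0, -0.0]
contact_force: [-0.1, 0.4, -0.6]
opening: 0.459
finger_force: 0.0
```

```bash
python3 -c "
from h import *
stat();rel(.605,.249,.14,-5.5)"
```

```text
t 1.93 [0.4691 0.3714 0.2051] yaw_y 15.66 tilt [0.0004 0.0007] F [-0.1  0.4 -0.6] op 0.459 g 0.0 q [-0.76  0.67  0.03  1.68 -0.03  0.79 -0.45]
dp [-154.6, 97.8, 65.0] twist [0.0005, -0.0006, 0.3694]
```

>>> step_arm(
  motion=[
    {"dp": [-50, 30, 20], "twist": [0, 0, 0.12], "hand": -0.4},
    {"dp": [-100, 62, 40], "twist": [0, 0, 0.24], "hand": -0.4},
    {"dp": [-155, 98, 65], "twist": [0, 0, 0.37], "hand": -0.4},
    {"dp": [-155, 98, 65], "twist": [0, 0, 0.37], "hand": -0.4},
  ],
)

```text
clock: 2.42
tool_pos: [0.6075, 0.2443, 0.1382]
eef_rot: [0.741, 0.671, -0.002, 0.002]
contact_force: [0.0, 0.5, 1.6]
opening: 0.3
finger_force: 0.0
```

```bash
python3 - <<'E'
from h import *
stat();s,M=snap("wrist");save(s,"w1.png");C=cloud(s,M)
print(find("wrist",M,"unit_drawer0_handle"))
z=C[...,2];m=(z>.045)&(z<.062)&(C[...,0]<.625)&(C[...,0]>.58)&(abs(C[...,1]-.25)<.08)&(s["depth"]>0)
P=C[m];print(m.sum(),P.mean(0) if m.any() else 0)
if m.any():
    c,sz,a=cv2.minAreaRect((P[:,:2]*1000).astype(np.float32));print(c,sz,a,P[:,2].max())
E
```

```text
t 2.42 [0.6075 0.2443 0.1382] yaw_y -5.69 tilt [ 0.0003 -0.0049] F [0.  0.5 1.6] op 0.3 g 0.0 q [-0.51  0.83  0.11  1.55 -0.11  0.76 -0.46]
[([0.648, 0.2939, 0.0701], 0.55)]
3268 [0.60941901 0.25348961 0.05590717]
(615.8463745117188, 249.52850341796875) (130.39096069335938, 27.81894302368164) 84.77894592285156 0.059071194157005485
```

View pics/w1.png

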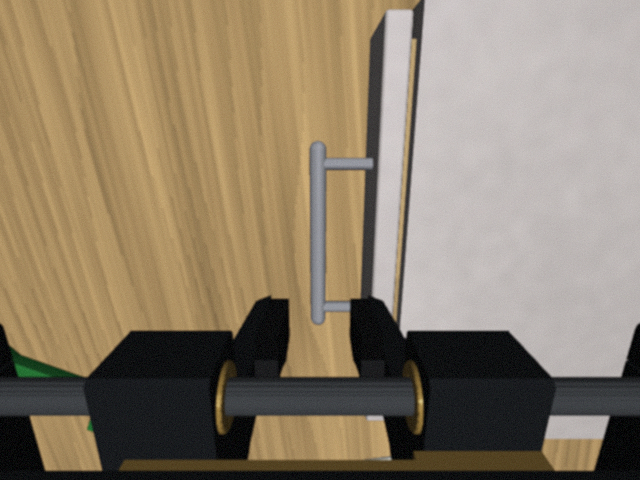

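The wrist view shows the bar at column ~318, rows 145–320, in line with the finger gap (columns 290–350). I'll fit the bar from its depth points.

```bash
python3 - <<'E'
from h import *
s,M=snap("wrist");C=cloud(s,M)
P=C[150:318,308:329].reshape(-1,3);P=P[(P[:,2]>.045)&(P[:,2]<.065)]
c,sz,a=cv2.minAreaRect((P[:,:2]*1000).astype(np.float32));print(c,sz,a,P[:,2].max())
stat();rel(c[0]/1000,c[1]/1000,.0585,-5.4)
E
```

```text
(607.4702758789062, 255.34735107421875) (119.03022003173828, 9.521051406860352) 84.69247436523438 0.0591088200197287
t 2.58 [0.604  0.2517 0.1398] yaw_y -5.15 tilt [-0.0009  0.0012] F [-0.5  0.5 -0.8] op 0.303 g 0.0 q [-0.52  0.83  0.1   1.55 -0.11  0.76 -0.46]
dp [3.9, 3.2, 81.3] twist [-0.0011, -0.0011, 0.0044]
```

>>> step_arm(
  motion=[
    {"dp": [3, 3, 30], "twist": [0, 0, 0], "hand": -0.4},
    {"dp": [3, 3, 60], "twist": [0, 0, 0], "hand": -0.4},
    {"dp": [3, 3, 81], "twist": [0, 0, 0], "hand": -0.4},
    {"dp": [3, 3, 81], "twist": [0, 0, 0], "hand": -1},
    {"dp": [3, 3, 81], "twist": [0, 0, 0], "hand": -1},
  ],
  force=25,
)

```text
clock: 3.2
tool_pos: [0.6084, 0.2542, 0.06]
eef_rot: [0.738, 0.674, 0.001, 0.0]
contact_force: [0.8, 0.1, -0.1]
opening: 0.093
finger_force: 0.0
```

>>> step_arm(
  motion=[
    {"dp": [3, 3, 0], "twist": [0, 0, 0], "hand": -1},
  ],
)

```text
clock: 3.32
tool_pos: [0.6119, 0.2564, 0.0603]
eef_rot: [0.739, 0.674, 0.001, 0.0]
contact_force: [0.7, 0.3, 0.3]
opening: 0.006
finger_force: 0.0
```

```bash
python3 - <<'E'
from h import *
stat();s,M=snap("wrist");save(s,"w2.png")
s2,M2=snap("top");i=cv2.resize(s2["pixels"][60:210,80:230,::-1],None,fx=3,fy=3)
w=s["pixels"][:,:,::-1];w=cv2.resize(w,(560,420))
o=np.zeros((450,800,3),np.uint8);o[:420,:400]=w[:,80:480];o[:450,400:800]=i[:, :400];cv2.imwrite("pics/c2.png",o)
E
```

```text
t 3.33 [0.6119 0.2564 0.0603] yaw_y -5.22 tilt [0.0018 0.0008] F [0.7 0.3 0.3] op 0.006 g 0.0 q [-0.51  0.95  0.08  1.56 -0.12  0.63 -0.46]
```

View pics/c2.png

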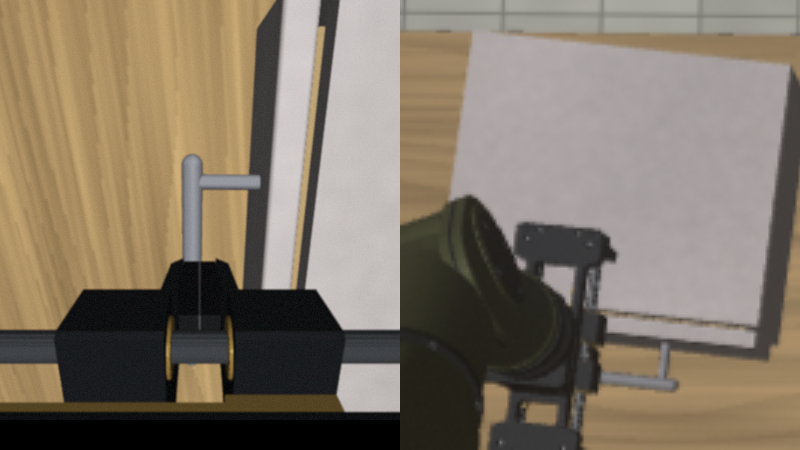

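The composite shows the fingers shut at crop (200,290) and still in front of the bar (column 192), so they closed on nothing. I'll check fingertip and bar heights from the depth image.

```bash
python3 - <<'E'
from h import *
stat();s,M=snap("wrist");C=cloud(s,M);print(np.array(s["mount"]).round(3).tolist())
# crop->full: u=(c+80)*640/560, v=c*480/420
for v in range(190,420,10): 
    print(v,[C[v,u].round(4).tolist() if s["depth"][v,u]>0 else None for u in (311,330)])
E
```

```text
t 3.42 [0.6123 0.2569 0.06  ] yaw_y -5.20 tilt [0.0023 0.0014] F [-0.5  1.3  0.6] op 0.006 g 0.0 q [-0.51  0.95  0.08  1.56 -0.12  0.63 -0.46]
[[0.0, -0.953, -0.303, 0.078], [1.0, -0.0, 0.001, 0.0], [-0.001, -0.303, 0.953, -0.16], [0.0, 0.0, 0.0, 1.0]]
190 [[0.6138, 0.3097, 0.0561], [0.6231, 0.3, -0.0006]]
200 [[0.6134, 0.3054, 0.0569], [0.6218, 0.3038, 0.0524]]
210 [[0.6129, 0.301, 0.0568], [0.6214, 0.2998, 0.0552]]
220 [[0.6125, 0.2964, 0.0566], [0.6216, 0.282, -0.0]]
230 [[0.6121, 0.292, 0.0577], [0.6211, 0.276, 0.0009]]
240 [[0.6116, 0.2873, 0.0576], [0.6206, 0.2694, 0.0002]]
250 [[0.6111, 0.2827, 0.0579], [0.62, 0.263, 0.0002]]
260 [[0.6106, 0.2775, 0.0569], [0.6195, 0.2562, -0.0006]]
270 [[0.6102, 0.2728, 0.0575], [0.6189, 0.2493, -0.0009]]
280 [[0.6096, 0.2672, 0.0561], [0.6184, 0.2431, 0.0006]]
290 [[0.6092, 0.2626, 0.0573], [0.6178, 0.2361, 0.0003]]
300 [[0.6098, 0.2658, 0.075], [0.6179, 0.2656, 0.0762]]
310 [[0.61, 0.2661, 0.0848], [0.6176, 0.2652, 0.0845]]
320 [[0.6101, 0.2657, 0.0924], [0.6174, 0.2648, 0.092]]
330 [[0.6104, 0.2668, 0.1018], [0.6172, 0.2659, 0.1013]]
340 [[0.6104, 0.2656, 0.1065], [0.6169, 0.2653, 0.1068]]
350 [[0.6105, 0.266, 0.1132], [0.6168, 0.2654, 0.1131]]
360 [[0.6106, 0.2661, 0.1188], [0.6166, 0.2653, 0.1185]]
370 [[0.6102, 0.2621, 0.1185], [0.6163, 0.2613, 0.1181]]
380 [[0.613, 0.2837, 0.152], [0.617, 0.2826, 0.1511]]
390 [[0.6129, 0.2827, 0.1539], [0.6169, 0.2827, 0.1544]]
400 [[0.6128, 0.2815, 0.1556], [0.6167, 0.2806, 0.155]]
410 [[0.6125, 0.2786, 0.1551], [0.6166, 0.2792, 0.1562]]
```

```bash
python3 - <<'E'
from h import *
print(r.tip_reach,[a for a in dir(r) if a[0]!='_'])
s,M=snap("wrist");C=cloud(s,M)
for u in (290,300,311,320,330,345):
    print(u,[(v,C[v,u].round(3).tolist()) for v in range(290,304,2)])
s,M=snap("scene");i=s["pixels"][270:370,430:590,::-1];cv2.imwrite("pics/s2.png",cv2.resize(i,None,fx=5,fy=5,interpolation=2))
E
```

```text
0.022 ['Unreachable', 'finish_job', 'get_state', 'search_frame', 'snapshot', 'tip_reach']
290 [(290, [0.592, 0.237, -0.002]), (292, [0.592, 0.236, -0.001]), (294, [0.591, 0.234, -0.002]), (296, [0.591, 0.234, -0.0]), (298, [0.591, 0.232, -0.001]), (300, [0.601, 0.269, 0.08]), (302, [0.601, 0.268, 0.081])]
300 [(290, [0.603, 0.261, 0.053]), (292, [0.603, 0.26, 0.054]), (294, [0.603, 0.259, 0.053]), (296, [0.605, 0.268, 0.075]), (298, [0.605, 0.268, 0.077]), (300, [0.605, 0.268, 0.079]), (302, [0.605, 0.268, 0.08])]
311 [(290, [0.609, 0.262, 0.057]), (292, [0.609, 0.261, 0.056]), (294, [0.609, 0.26, 0.057]), (296, [0.609, 0.26, 0.058]), (298, [0.609, 0.266, 0.074]), (300, [0.61, 0.266, 0.076]), (302, [0.609, 0.265, 0.076])]
320 [(290, [0.613, 0.261, 0.055]), (292, [0.613, 0.26, 0.055]), (294, [0.613, 0.259, 0.055]), (296, [0.613, 0.258, 0.055]), (298, [0.613, 0.256, 0.054]), (300, [0.612, 0.255, 0.054]), (302, [0.612, 0.255, 0.055])]
330 [(290, [0.617, 0.236, -0.0]), (292, [0.617, 0.234, -0.0]), (294, [0.617, 0.233, -0.0]), (296, [0.617, 0.231, -0.001]), (298, [0.618, 0.265, 0.074]), (300, [0.618, 0.265, 0.076]), (302, [0.618, 0.265, 0.078])]
345 [(290, [0.627, 0.235, -0.0]), (292, [0.627, 0.233, -0.001]), (294, [0.627, 0.231, -0.001]), (296, [0.627, 0.23, -0.001]), (298, [0.624, 0.266, 0.077]), (300, [0.624, 0.265, 0.077]), (302, [0.624, 0.266, 0.08])]
```

View pics/s2.png

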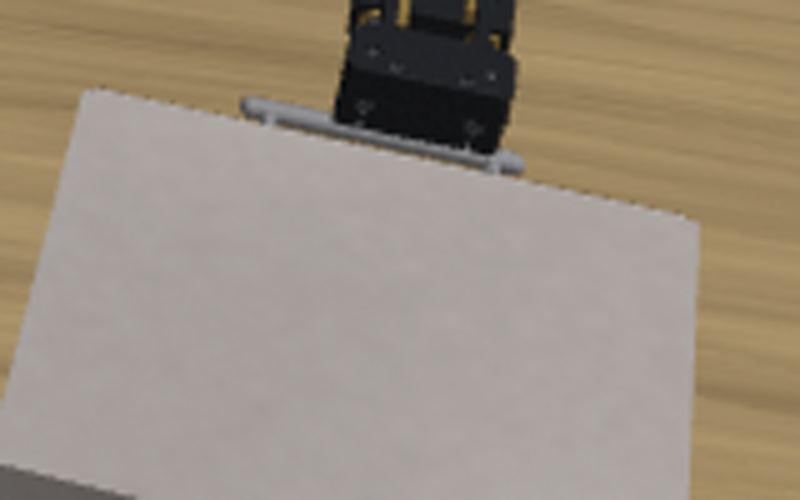

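The enlarged scene crop shows the whole bar at (245,105)–(520,160), with the fingers ending above it. So the real fingertips are about 13 mm behind the reported TCP instead of 22 mm ahead. I'll check clearances and go by what I can see.

```bash
python3 - <<'E'
from h import *
st=r.get_state();s,M=snap("wrist");C=cloud(s,M)
T=R.from_quat(st["eef_rot"]).as_matrix();L=(C-st["tool_pos"])@T  # tool coords
g=(s["depth"]>0)&(s["depth"]<.19)
for y0 in range(-110,111,10):
    m=g&(L[...,1]*1000>=y0)&(L[...,1]*1000<y0+10)
    if m.any(): q=L[m]*1000;print(y0,m.sum(),"zmax %.1f"%q[:,2].max(),"pct99 %.1f"%np.percentile(q[:,2],99),"x %.0f..%.0f"%(q[:,0].min(),q[:,0].max()))
E
```

```text
-110 54 zmax 59.4 pct99 59.4 x 136..141
-100 49 zmax 59.6 pct99 59.6 x 136..141
-90 58 zmax 59.7 pct99 59.7 x 136..141
-80 2716 zmax 59.7 pct99 58.5 x -13..141
-70 1393 zmax 59.7 pct99 59.1 x 19..141
-60 2065 zmax 59.5 pct99 58.8 x 16..141
-50 2997 zmax 59.5 pct99 58.7 x 16..141
-40 2648 zmax 59.6 pct99 58.5 x 15..141
-30 7704 zmax 59.7 pct99 -82.7 x 15..141
-20 8072 zmax 59.6 pct99 -22.0 x 9..141
-10 9719 zmax 59.6 pct99 6.2 x -11..141
0 8159 zmax 59.6 pct99 7.3 x -37..141
10 8578 zmax 59.6 pct99 6.1 x 10..141
20 8141 zmax 59.6 pct99 6.9 x 16..141
30 16197 zmax 59.4 pct99 39.1 x -18..141
40 13435 zmax 59.5 pct99 -8.5 x -10..141
50 13941 zmax 4.8 pct99 -7.3 x -10..120
60 12092 zmax -27.9 pct99 -29.0 x -57..116
70 14679 zmax -28.0 pct99 -29.1 x -68..116
80 12090 zmax -28.0 pct99 -29.0 x -69..116
90 11789 zmax -28.1 pct99 -29.0 x -69..116
100 8515 zmax -28.2 pct99 -29.1 x -69..103
110 5206 zmax -28.5 pct99 -29.1 x -69..64
```

```bash
python3 - <<'E'
from h import *
st=r.get_state();s,M=snap("wrist");C=cloud(s,M)
T=R.from_quat(st["eef_rot"]).as_matrix();L=((C-st["tool_pos"])@T*1000).round(0)
for v in (325,335,345,360,380,400,420,440,455): print(v,[(u,L[v,u].astype(int).tolist()) for u in (170,200,240,380,400,430,460,475)])
E
```

```text
325 [(170, [-45, -98, 59]), (200, [-46, -79, 60]), (240, [-46, -52, 60]), (380, [-18, 32, 11]), (400, [-2, 35, -18]), (430, [-7, 51, -8]), (460, [6, 55, -32]), (475, [5, 61, -30])]
335 [(170, [-52, -99, 59]), (200, [33, -27, -84]), (240, [34, -18, -85]), (380, [34, 14, -85]), (400, [34, 19, -85]), (430, [34, 25, -85]), (460, [1, 55, -31]), (475, [1, 62, -30])]
345 [(170, [-61, -100, 59]), (200, [34, -25, -90]), (240, [34, -17, -89]), (380, [34, 13, -89]), (400, [34, 17, -90]), (430, [34, 24, -89]), (460, [33, 31, -88]), (475, [-4, 63, -30])]
360 [(170, [34, -30, -95]), (200, [35, -23, -96]), (240, [33, -16, -94]), (380, [34, 13, -94]), (400, [34, 17, -94]), (430, [34, 23, -95]), (460, [33, 29, -94]), (475, [-11, 63, -30])]
380 [(170, [34, -27, -101]), (200, [33, -22, -100]), (240, [33, -15, -101]), (380, [33, 12, -100]), (400, [34, 15, -101]), (430, [33, 21, -100]), (460, [33, 27, -100]), (475, [33, 30, -100])]
400 [(170, [30, -28, -102]), (200, [30, -22, -101]), (240, [31, -14, -103]), (380, [30, 12, -102]), (400, [30, 15, -102]), (430, [29, 21, -101]), (460, [30, 27, -102]), (475, [29, 30, -101])]
420 [(170, [24, -29, -101]), (200, [26, -22, -102]), (240, [25, -15, -101]), (380, [26, 12, -102]), (400, [25, 16, -102]), (430, [25, 21, -102]), (460, [25, 27, -101]), (475, [25, 30, -102])]
440 [(170, [20, -29, -101]), (200, [20, -23, -102]), (240, [20, -15, -102]), (380, [20, 12, -102]), (400, [20, 16, -101]), (430, [20, 22, -101]), (460, [21, 28, -102]), (475, [20, 31, -102])]
455 [(170, [17, -29, -102]), (200, [16, -24, -101]), (240, [17, -16, -102]), (380, [18, 12, -103]), (400, [18, 16, -103]), (430, [17, 22, -102]), (460, [18, 28, -103]), (475, [18, 31, -103])]
```

>>> step_arm(
  motion=[
    {"dp": [0, -4, 0], "twist": [0, 0, 0], "hand": -0.4},
    {"dp": [0, -4, 0], "twist": [0, 0, 0], "hand": -0.4},
    {"dp": [0, -4, 12], "twist": [0, 0, 0], "hand": -0.4},
    {"dp": [0, -4, 24], "twist": [0, 0, 0], "hand": -0.4},
    {"dp": [0, -4, 34], "twist": [0, 0, 0], "hand": -0.4},
  ],
)

```text
clock: 4.3
tool_pos: [0.6066, 0.2562, 0.0235]
eef_rot: [0.739, 0.674, -0.001, -0.0]
contact_force: [-0.1, -0.4, -0.2]
opening: 0.302
finger_force: 0.0
```

>>> step_arm(
  motion=[
    {"dp": [0, 0, 0], "twist": [0, 0, 0], "hand": -1},
    {"dp": [0, 0, 0], "twist": [0, 0, 0], "hand": -1},
    {"dp": [0, 0, 0], "twist": [0, 0, 0], "hand": -1},
  ],
)

```text
clock: 4.68
tool_pos: [0.6072, 0.2564, 0.0247]
eef_rot: [0.739, 0.674, 0.0, 0.0]
contact_force: [1.0, 0.4, -6.1]
opening: 0.116
finger_force: 25.0
```

>>> step_arm(
  motion=[
    {"dp": [0, -30, 0], "twist": [0, 0, 0], "hand": -1},
    {"dp": [0, -62, 0], "twist": [0, 0, 0], "hand": -1},
    {"dp": [0, -94, 0], "twist": [0, 0, 0], "hand": -1},
    {"dp": [0, -125, 0], "twist": [0, 0, 0], "hand": -1},
    {"dp": [0, -154, 0], "twist": [0, 0, 0], "hand": -1},
  ],
)

```text
clock: 5.3
tool_pos: [0.4537, 0.2718, 0.0248]
eef_rot: [0.738, 0.674, 0.001, -0.0]
contact_force: [3.0, 3.3, -15.0]
opening: 0.113
finger_force: 25.0
```

>>> step_arm(
  motion=[
    {"dp": [0, -4, 0], "twist": [0, 0, 0], "hand": -1},
    {"dp": [0, -7, 0], "twist": [0, 0, 0], "hand": -1},
    {"dp": [0, -7, 0], "twist": [0, 0, 0], "hand": -1},
  ],
)

```text
clock: 5.68
tool_pos: [0.4478, 0.2723, 0.0248]
eef_rot: [0.738, 0.674, 0.001, -0.0]
contact_force: [0.0, 5.6, -11.4]
opening: 0.118
finger_force: 25.0
```

```bash
python3 - <<'E'
from h import *
stat()
E
```

```text
t 5.67 [0.4478 0.2723 0.0248] yaw_y -5.19 tilt [0.0013 0.0019] F [  0.    5.6 -11.4] op 0.118 g 25.0 q [-0.67  0.9   0.05  2.01 -0.18  0.24 -0.55]
```

>>> step_arm(
  motion=[
    {"dp": [0, 0, 0], "twist": [0, 0, 0], "hand": -0.4},
    {"dp": [0, 0, 0], "twist": [0, 0, 0], "hand": -0.4},
    {"dp": [0, 0, -40], "twist": [0, 0, 0], "hand": -0.4},
    {"dp": [0, 0, -90], "twist": [0, 0, 0], "hand": -0.2},
    {"dp": [0, 0, -120], "twist": [0, 0, 0], "hand": -0.1},
  ],
)

```text
clock: 6.3
tool_pos: [0.4481, 0.2703, 0.1476]
eef_rot: [0.739, 0.674, 0.001, 0.001]
contact_force: [0.4, 1.2, -0.3]
opening: 0.452
finger_force: 0.0
```

```bash
python3 - <<'E'
from h import *
stat();rel(.55,.0,.15,43); rel(.612,-.0955,.11,90.8)
E
```

```text
t 6.3 [0.4481 0.2703 0.1476] yaw_y -5.32 tilt [0.0029 0.0008] F [ 0.4  1.2 -0.3] op 0.452 g 0.0 q [-0.71  0.68  0.12  1.96 -0.15  0.51 -0.57]
dp [-259.7, 126.5, -2.3] twist [0.0031, 0.0002, -0.8433]
dp [-349.1, 197.0, 37.8] twist [0.0015, -0.003, 1.464]
```

>>> step_arm(
  motion=[
    {"dp": [-40, 22, 0], "twist": [0, 0, -0.18], "hand": -0.1},
    {"dp": [-80, 44, 0], "twist": [0, 0, -0.36], "hand": -0.1},
    {"dp": [-120, 66, 0], "twist": [0, 0, -0.54], "hand": -0.1},
    {"dp": [-160, 88, 0], "twist": [0, 0, -0.72], "hand": -0.1},
    {"dp": [-200, 110, 0], "twist": [0, 0, -0.9], "hand": -0.1},
  ],
)

```text
clock: 6.92
tool_pos: [0.5389, 0.059, 0.1454]
eef_rot: [0.37, 0.929, -0.0, 0.001]
contact_force: [0.2, -0.2, 0.3]
opening: 0.45
finger_force: 0.0
```

```bash
python3 - <<'E'
from h import *
stat();rel(.612,-.0955,.12,90.8)
E
```

```text
t 6.92 [0.5389 0.059  0.1454] yaw_y 46.59 tilt [ 0.0008 -0.0013] F [ 0.2 -0.2  0.3] op 0.45 g 0.0 q [-0.08  0.7  -0.2   1.89  0.24  0.57  0.38]
dp [-159.3, -62.0, 25.7] twist [-0.0009, 0.0012, -0.7716]
```

>>> step_arm(
  motion=[
    {"dp": [-35, -14, 5], "twist": [0, 0, -0.16], "hand": -0.1},
    {"dp": [-70, -28, 10], "twist": [0, 0, -0.32], "hand": -0.1},
    {"dp": [-110, -43, 15], "twist": [0, 0, -0.48], "hand": -0.1},
    {"dp": [-150, -58, 25], "twist": [0, 0, -0.64], "hand": -0.1},
    {"dp": [-159, -62, 25], "twist": [0, 0, -0.77], "hand": -0.1},
  ],
)

```text
clock: 7.55
tool_pos: [0.6103, -0.0992, 0.1191]
eef_rot: [-0.003, 1.0, -0.002, -0.001]
contact_force: [-0.4, 0.2, 0.4]
opening: 0.45
finger_force: 0.0
```

>>> step_arm(
  motion=[
    {"dp": [0, 0, 0], "twist": [0, 0, 0], "hand": -0.1},
    {"dp": [0, 0, 0], "twist": [0, 0, 0], "hand": -0.1},
  ],
)

```text
clock: 7.8
tool_pos: [0.6101, -0.0921, 0.1202]
eef_rot: [-0.003, 1.0, 0.0, -0.0]
contact_force: [-0.1, 0.6, 1.0]
opening: 0.45
finger_force: 0.0
```

```bash
python3 - <<'E'
from h import *
stat();s,M=snap("wrist");save(s,"w3.png");C=cloud(s,M)
m=(s["pixels"].max(-1)<95)&(C[...,2]>.011)&(C[...,2]<.024)&(s["depth"]>0)&(abs(C[...,1]+.1)<.04)&(C[...,0]>.5)
P=C[m];print(m.sum(),P[:,2].max())
for x0 in np.arange(.53,.71,.01):
    q=P[(P[:,0]>=x0)&(P[:,0]<x0+.01)]
    if len(q): print("%.3f y %.4f..%.4f n%d"%(x0+.005,q[:,1].min(),q[:,1].max(),len(q)))
E
```

```text
t 7.8 [ 0.6101 -0.0921  0.1202] yaw_y 90.38 tilt [-0.0001  0.0001] F [-0.1  0.6  1. ] op 0.45 g 0.0 q [ 0.32  0.84 -0.45  1.67  0.5   0.74  1.21]
5818 0.023938211316768654
0.535 y -0.1300..-0.0603 n384
0.545 y -0.1329..-0.0600 n951
0.555 y -0.1046..-0.0913 n279
0.565 y -0.1039..-0.0913 n260
0.575 y -0.1033..-0.0905 n252
0.585 y -0.1027..-0.0904 n246
0.595 y -0.1027..-0.0903 n239
0.605 y -0.1020..-0.0902 n227
0.615 y -0.1020..-0.0894 n223
0.625 y -0.1021..-0.0885 n217
0.635 y -0.1062..-0.0892 n243
0.645 y -0.1114..-0.0929 n242
0.655 y -0.1163..-0.0975 n234
0.665 y -0.1207..-0.1029 n230
0.675 y -0.1236..-0.0887 n427
0.685 y -0.1174..-0.0789 n417
0.695 y -0.0967..-0.0814 n74
```

View pics/w3.png

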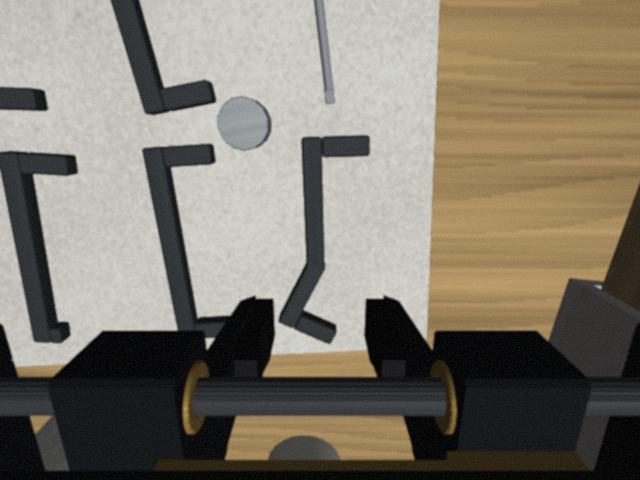

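The wrist view shows the bent handle at (315,200), bend at (310,270), between the open fingers, with the tin at (243,122) well clear. Descending.

>>> step_arm(
  motion=[
    {"dp": [0, -4, 40], "twist": [0, 0, -0.03], "hand": -0.1},
    {"dp": [0, -4, 80], "twist": [0, 0, -0.03], "hand": -0.1},
    {"dp": [0, -4, 105], "twist": [0, 0, -0.03], "hand": -0.1},
    {"dp": [0, -4, 117], "twist": [0, 0, -0.03], "hand": -0.1},
    {"dp": [0, -4, 117], "twist": [0, 0, -0.03], "hand": -0.1},
  ],
  force=30,
)

```text
clock: 8.48
tool_pos: [0.6103, -0.096, 0.0028]
eef_rot: [-0.019, 1.0, 0.0, -0.0]
contact_force: [-0.3, 0.4, 0.1]
opening: 0.451
finger_force: 0.0
```

```bash
python3 - <<'E'
from h import *
stat();s,M=snap("wrist");C=cloud(s,M)
for u in (200,215,230,245,255,380,390,400,420): 
    g=[(v,C[v,u].round(3).tolist()) for v in range(270,340,3) if 0<s["depth"][v,u]<.2 ][:3]; print(u,g)
E
```

```text
t 8.47 [ 0.6103 -0.096   0.0028] yaw_y 92.23 tilt [-0.0006  0.    ] F [-0.3  0.4  0.1] op 0.451 g 0.0 q [ 0.28  1.01 -0.36  1.71  0.61  0.54  1.15]
200 [(270, [0.595, -0.151, 0.005]), (273, [0.596, -0.151, 0.005]), (276, [0.599, -0.152, 0.003])]
215 [(270, [0.596, -0.145, 0.003]), (273, [0.597, -0.144, 0.004]), (276, [0.598, -0.144, 0.004])]
230 [(270, [0.595, -0.137, 0.004]), (273, [0.596, -0.138, 0.004]), (276, [0.598, -0.138, 0.004])]
245 [(270, [0.595, -0.131, 0.004]), (273, [0.596, -0.131, 0.004]), (276, [0.597, -0.13, 0.005])]
255 [(270, [0.595, -0.126, 0.003]), (273, [0.596, -0.126, 0.004]), (276, [0.597, -0.126, 0.004])]
380 [(270, [0.593, -0.069, 0.003]), (273, [0.594, -0.069, 0.003]), (276, [0.596, -0.069, 0.003])]
390 [(270, [0.592, -0.065, 0.004]), (273, [0.593, -0.065, 0.005]), (276, [0.595, -0.064, 0.004])]
400 [(270, [0.592, -0.06, 0.005]), (273, [0.593, -0.06, 0.005]), (276, [0.595, -0.06, 0.004])]
420 [(270, [0.592, -0.051, 0.003]), (273, [0.593, -0.051, 0.004]), (276, [0.595, -0.05, 0.002])]
```

>>> step_arm(
  motion=[
    {"dp": [0, 0, 4], "twist": [0, 0, 0], "hand": -0.1},
    {"dp": [0, 0, 7], "twist": [0, 0, 0], "hand": -0.1},
    {"dp": [0, 0, 7], "twist": [0, 0, 0], "hand": -1},
    {"dp": [0, 0, 7], "twist": [0, 0, 0], "hand": -1},
    {"dp": [0, 0, 7], "twist": [0, 0, 0], "hand": -1},
  ],
)

```text
clock: 9.15
tool_pos: [0.6106, -0.0966, -0.004]
eef_rot: [-0.019, 1.0, 0.0, 0.0]
contact_force: [0.0, 0.1, -0.2]
opening: 0.156
finger_force: 30.0
```

>>> step_arm(
  motion=[
    {"dp": [0, 0, 0], "twist": [0, 0, 0], "hand": -1},
  ],
)

```text
clock: 9.28
tool_pos: [0.6106, -0.0966, -0.004]
eef_rot: [-0.019, 1.0, 0.0, 0.0]
contact_force: [-0.2, -0.0, 1.9]
opening: 0.154
finger_force: 30.0
```

>>> step_arm(
  motion=[
    {"dp": [0, 0, -20], "twist": [0, 0, 0], "hand": -1},
    {"dp": [0, 0, -60], "twist": [0, 0, 0], "hand": -1},
    {"dp": [0, 0, -100], "twist": [0, 0, 0], "hand": -1},
    {"dp": [0, 0, -135], "twist": [0, 0, 0], "hand": -1},
    {"dp": [0, 0, -135], "twist": [0, 0, 0], "hand": -1},
  ],
)

```text
clock: 9.9
tool_pos: [0.6126, -0.0967, 0.1347]
eef_rot: [-0.019, 1.0, -0.0, 0.003]
contact_force: [0.2, -0.5, -2.7]
opening: 0.154
finger_force: 30.0
```

```bash
python3 - <<'E'
from h import *
stat();rel(.57,.10,.135,43);rel(.6123,.2483,.125,-5.5)
E
```

```text
t 9.9 [ 0.6126 -0.0967  0.1347] yaw_y 92.17 tilt [ 0.0067 -0.0002] F [ 0.2 -0.5 -2.7] op 0.154 g 30.0 q [ 0.34  0.83 -0.47  1.66  0.5   0.77  1.25]
dp [35.2, 198.2, -0.6] twist [0.0024, 0.0064, 0.8582]
dp [-12.7, 344.7, 9.6] twist [-0.0052, 0.0051, -1.4369]
```

>>> step_arm(
  motion=[
    {"dp": [5, 38, 0], "twist": [0, 0, 0.17], "hand": -1},
    {"dp": [10, 76, 0], "twist": [0, 0, 0.34], "hand": -1},
    {"dp": [15, 114, 0], "twist": [0, 0, 0.51], "hand": -1},
    {"dp": [20, 152, 0], "twist": [0, 0, 0.68], "hand": -1},
    {"dp": [20, 190, 0], "twist": [0, 0, 0.85], "hand": -1},
  ],
)

```text
clock: 10.52
tool_pos: [0.5817, 0.0932, 0.13]
eef_rot: [0.397, 0.918, -0.001, -0.001]
contact_force: [-0.3, -0.6, -1.4]
opening: 0.157
finger_force: 30.0
```

```bash
python3 - <<'E'
from h import *
stat();rel(.6073,.2483,.13,-5.5)
E
```

```text
t 10.53 [0.5817 0.0932 0.13  ] yaw_y 43.17 tilt [-0.0026 -0.0007] F [-0.3 -0.6 -1.4] op 0.157 g 30.0 q [-0.12  0.77 -0.2   1.76  0.23  0.64  0.3 ]
dp [95.6, 124.8, -0.2] twist [-0.0028, -0.0002, 0.8495]
```

>>> step_arm(
  motion=[
    {"dp": [19, 25, 0], "twist": [0, 0, 0.17], "hand": -1},
    {"dp": [38, 50, 0], "twist": [0, 0, 0.34], "hand": -1},
    {"dp": [57, 75, 0], "twist": [0, 0, 0.51], "hand": -1},
    {"dp": [76, 100, 0], "twist": [0, 0, 0.68], "hand": -1},
    {"dp": [95, 124, 0], "twist": [0, 0, 0.85], "hand": -1},
  ],
)

```text
clock: 11.15
tool_pos: [0.6069, 0.2473, 0.1298]
eef_rot: [0.74, 0.672, -0.001, -0.0]
contact_force: [0.0, -0.1, -1.7]
opening: 0.155
finger_force: 30.0
```

>>> step_arm(
  motion=[
    {"dp": [0, 0, 0], "twist": [0, 0, 0], "hand": -1},
    {"dp": [0, 0, 0], "twist": [0, 0, 0], "hand": -1},
  ],
)

```text
clock: 11.4
tool_pos: [0.6071, 0.2452, 0.1301]
eef_rot: [0.738, 0.675, -0.001, 0.0]
contact_force: [-0.5, -0.7, -2.2]
opening: 0.158
finger_force: 30.0
```

```bash
python3 - <<'E'
from h import *
stat();rel(.6123,.2483,.13,-5.5);s,M=snap("wrist");save(s,"w4.png");C=cloud(s,M)
U=np.array([.7606,.234,0]);ex=np.array([.9954,-.0958,0]);ey=np.array([.0958,.9954,0])
D=C-U;ux=D@ex*1000;uy=D@ey*1000;z=C[...,2]*1000
for y in(60,80,100):
  m=(abs(uy-y)<4)&(s["depth"]>0)
  for n,a,b in(("floor",17,27),("panel",73,82),("plate",86,94)):
    q=ux[m&(z>a)&(z<b)]; 
    if len(q): print(y,n,q.min().round(1),q.max().round(1))
E
```

```text
t 11.4 [0.6071 0.2452 0.1301] yaw_y -5.15 tilt [-0.0017 -0.0021] F [-0.5 -0.7 -2.2] op 0.158 g 30.0 q [-0.49  0.84  0.07  1.56 -0.08  0.75 -0.48]
dp [3.5, 4.9, 0.1] twist [-0.0015, 0.0022, 0.0061]
60 floor -259.1 -166.8
60 panel -279.2 -263.8
60 plate -96.9 15.0
80 floor -258.8 -87.8
80 panel -279.3 -101.4
80 plate -102.2 10.0
100 floor -258.9 -87.9
100 panel -278.9 -100.9
100 plate -102.1 4.2
```

View pics/w4.png

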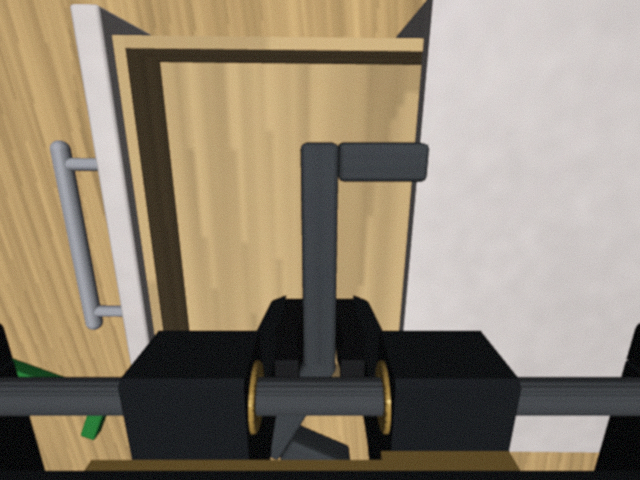

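The wrist view shows the bent handle held over the open drawer. Its leg at (425,162) is just short of the plate edge (410–425), and the floor is clear. Lowering.

>>> step_arm(
  motion=[
    {"dp": [2, 2, 35], "twist": [0, 0, 0], "hand": -1},
    {"dp": [2, 2, 70], "twist": [0, 0, 0], "hand": -1},
    {"dp": [2, 2, 95], "twist": [0, 0, 0], "hand": -1},
    {"dp": [2, 2, 110], "twist": [0, 0, 0], "hand": -1},
    {"dp": [2, 2, 113], "twist": [0, 0, 0], "hand": -1},
  ],
)

```text
clock: 12.08
tool_pos: [0.6097, 0.2473, 0.0172]
eef_rot: [0.739, 0.674, -0.001, -0.0]
contact_force: [-0.3, 0.2, 0.1]
opening: 0.154
finger_force: 30.0
```

>>> step_arm(
  motion=[
    {"dp": [0, 0, 1], "twist": [0, 0, 0], "hand": -1},
    {"dp": [0, 0, 1], "twist": [0, 0, 0], "hand": -1},
  ],
)

```text
clock: 12.32
tool_pos: [0.6107, 0.2487, 0.0179]
eef_rot: [0.739, 0.674, 0.001, 0.0]
contact_force: [1.1, -0.5, -1.2]
opening: 0.156
finger_force: 30.0
```

>>> step_arm(
  motion=[
    {"dp": [0, 0, 3], "twist": [0, 0, 0], "hand": -1},
    {"dp": [0, 0, 3], "twist": [0, 0, 0], "hand": -1},
    {"dp": [0, 0, 3], "twist": [0, 0, 0], "hand": -0.4},
    {"dp": [0, 0, 3], "twist": [0, 0, 0], "hand": -0.4},
  ],
)

```text
clock: 12.82
tool_pos: [0.6103, 0.2486, 0.0142]
eef_rot: [0.739, 0.674, 0.0, 0.0]
contact_force: [-0.1, 0.3, 0.4]
opening: 0.298
finger_force: 0.0
```

>>> step_arm(
  motion=[
    {"dp": [0, 0, -15], "twist": [0, 0, 0], "hand": -0.4},
    {"dp": [0, 0, -50], "twist": [0, 0, 0], "hand": -0.4},
    {"dp": [0, 0, -90], "twist": [0, 0, 0], "hand": -0.3},
    {"dp": [0, 0, -120], "twist": [0, 0, 0], "hand": -0.2},
  ],
)

```text
clock: 13.32
tool_pos: [0.6108, 0.2487, 0.1369]
eef_rot: [0.739, 0.674, 0.001, 0.0]
contact_force: [0.5, -0.2, -0.9]
opening: 0.399
finger_force: 0.0
```

```bash
python3 - <<'E'
from h import *
stat();s,M=snap("top");C=cloud(s,M);i=s["pixels"][60:240,80:260,::-1];j=s["pixels"][150:222,330:390,::-1]
o=np.zeros((540,800,3),np.uint8);o[:,:540]=cv2.resize(i,(540,540));o[:288,550:790]=cv2.resize(j,(240,288));cv2.imwrite("pics/c5.png",o)
rel(.622,-.310,.13,88)
E
```

```text
t 13.32 [0.6108 0.2487 0.1369] yaw_y -5.22 tilt [0.0026 0.0012] F [ 0.5 -0.2 -0.9] op 0.399 g 0.0 q [-0.49  0.84  0.07  1.54 -0.08  0.76 -0.48]
dp [-556.4, 59.8, 8.8] twist [0.0031, -0.0099, 1.5143]
```

View pics/c5.png

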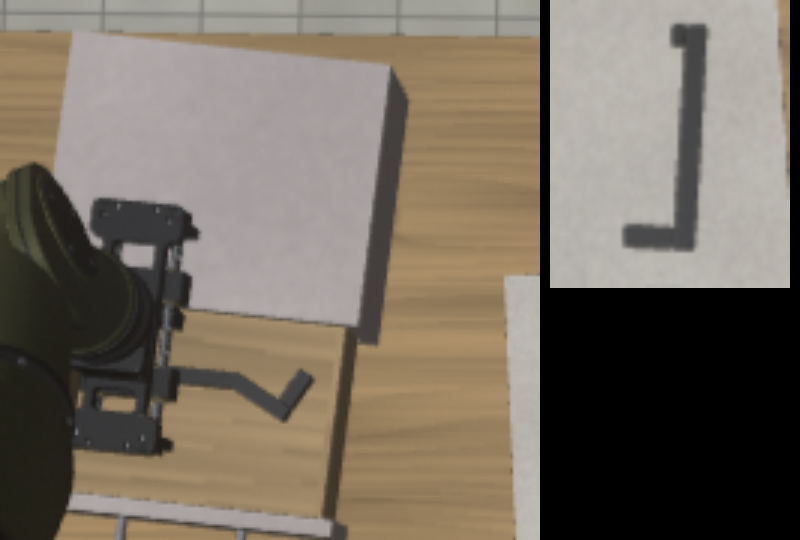

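The picture shows the bent handle lying free in the drawer at (240,385), and the stub handle undisturbed in the inset. Now for the stub.

>>> step_arm(
  motion=[
    {"dp": [-55, 6, 0], "twist": [0, 0, -0.16], "hand": -0.1},
    {"dp": [-110, 12, 0], "twist": [0, 0, -0.32], "hand": -0.1},
    {"dp": [-165, 18, 0], "twist": [0, 0, -0.48], "hand": -0.1},
    {"dp": [-220, 24, 0], "twist": [0, 0, -0.64], "hand": -0.1},
    {"dp": [-275, 30, 0], "twist": [0, 0, -0.8], "hand": -0.1},
  ],
)

```text
clock: 14.0
tool_pos: [0.6152, -0.0301, 0.1348]
eef_rot: [0.415, 0.91, 0.0, 0.001]
contact_force: [0.2, 0.9, -0.2]
opening: 0.453
finger_force: 0.0
```

```bash
python3 - <<'E'
from h import *
stat();rel(.622,-.3105,.12,87)
E
```

```text
t 14.0 [ 0.6152 -0.0301  0.1348] yaw_y 40.92 tilt [ 0.0015 -0.0004] F [ 0.2  0.9 -0.2] op 0.453 g 0.0 q [ 0.09  0.79 -0.21  1.68  0.23  0.7   0.48]
dp [-216.3, -178.5, 14.9] twist [0.0003, 0.0015, -0.8043]
```

>>> step_arm(
  motion=[
    {"dp": [-43, -36, 3], "twist": [0, 0, -0.16], "hand": -0.1},
    {"dp": [-86, -71, 6], "twist": [0, 0, -0.32], "hand": -0.1},
    {"dp": [-130, -107, 9], "twist": [0, 0, -0.48], "hand": -0.1},
    {"dp": [-173, -143, 12], "twist": [0, 0, -0.64], "hand": -0.1},
    {"dp": [-216, -178, 15], "twist": [0, 0, -0.8], "hand": -0.1},
  ],
)

```text
clock: 14.62
tool_pos: [0.6202, -0.3104, 0.1197]
eef_rot: [0.029, 1.0, -0.0, 0.0]
contact_force: [0.6, 0.4, -0.4]
opening: 0.449
finger_force: 0.0
```

>>> step_arm(
  motion=[
    {"dp": [0, 0, 0], "twist": [0, 0, 0], "hand": -0.1},
    {"dp": [0, 0, 0], "twist": [0, 0, 0], "hand": -0.1},
  ],
)

```text
clock: 14.88
tool_pos: [0.6205, -0.3074, 0.1193]
eef_rot: [0.031, 1.0, 0.0, 0.0]
contact_force: [0.5, 0.0, 0.4]
opening: 0.452
finger_force: 0.0
```

```bash
python3 - <<'E'
from h import *
stat();s,M=snap("wrist");C=cloud(s,M)
m=(s["pixels"].max(-1)<95)&(C[...,2]>.011)&(C[...,2]<.024)&(s["depth"]>0)&(abs(C[...,1]+.305)<.045)&(C[...,0]>.5)
P=C[m]
for x0 in np.arange(.53,.71,.01):
    q=P[(P[:,0]>=x0)&(P[:,0]<x0+.01)]
    if len(q): print("%.3f y %.4f..%.4f n%d"%(x0+.005,q[:,1].min(),q[:,1].max(),len(q)))
E
```

```text
t 14.88 [ 0.6205 -0.3074  0.1193] yaw_y 86.41 tilt [0.0005 0.0008] F [0.5 0.  0.4] op 0.452 g 0.0 q [ 0.63  0.94 -0.48  1.42  0.49  0.91  1.52]
0.545 y -0.3140..-0.2882 n63
0.555 y -0.3146..-0.2685 n1006
0.565 y -0.3148..-0.2696 n483
0.575 y -0.3155..-0.3030 n259
0.585 y -0.3163..-0.3031 n267
0.595 y -0.3169..-0.3035 n254
0.605 y -0.3171..-0.3042 n245
0.615 y -0.3178..-0.3047 n234
0.625 y -0.3185..-0.3054 n228
0.635 y -0.3191..-0.3059 n216
0.645 y -0.3192..-0.3065 n213
0.655 y -0.3200..-0.3072 n199
0.665 y -0.3207..-0.3078 n201
0.675 y -0.3213..-0.3081 n187
0.685 y -0.3214..-0.2998 n295
0.695 y -0.3218..-0.3009 n193
```

>>> step_arm(
  motion=[
    {"dp": [0, -4, 40], "twist": [0, 0, 0], "hand": -0.1},
    {"dp": [0, -4, 80], "twist": [0, 0, 0], "hand": -0.1},
    {"dp": [0, -4, 105], "twist": [0, 0, 0], "hand": -0.1},
    {"dp": [0, -4, 118], "twist": [0, 0, 0], "hand": -0.1},
    {"dp": [0, -4, 123], "twist": [0, 0, 0], "hand": -0.1},
  ],
)

```text
clock: 15.55
tool_pos: [0.6207, -0.3114, -0.0041]
eef_rot: [0.031, 1.0, 0.0, 0.0]
contact_force: [0.3, -0.5, 0.6]
opening: 0.449
finger_force: 0.0
```

>>> step_arm(
  motion=[
    {"dp": [0, 0, 0], "twist": [0, 0, 0], "hand": -1},
    {"dp": [0, 0, 0], "twist": [0, 0, 0], "hand": -1},
    {"dp": [0, 0, 0], "twist": [0, 0, 0], "hand": -1},
    {"dp": [0, 0, 0], "twist": [0, 0, 0], "hand": -1},
  ],
)

```text
clock: 16.05
tool_pos: [0.6208, -0.3122, -0.0032]
eef_rot: [0.031, 1.0, -0.0, 0.001]
contact_force: [-0.9, 0.1, 4.3]
opening: 0.152
finger_force: 30.0
```

>>> step_arm(
  motion=[
    {"dp": [0, 0, -20], "twist": [0, 0, 0], "hand": -1},
    {"dp": [0, 0, -60], "twist": [0, 0, 0], "hand": -1},
    {"dp": [0, 0, -100], "twist": [0, 0, 0], "hand": -1},
    {"dp": [0, 0, -135], "twist": [0, 0, 0], "hand": -1},
    {"dp": [0, 0, -135], "twist": [0, 0, 0], "hand": -1},
  ],
)

```text
clock: 16.68
tool_pos: [0.6225, -0.3126, 0.1352]
eef_rot: [0.031, 1.0, -0.001, 0.003]
contact_force: [1.0, -0.0, -0.3]
opening: 0.154
finger_force: 30.0
```

```bash
python3 - <<'E'
from h import *
stat();rel(.5386,.2554,.13,-5.5)
E
```

```text
t 16.68 [ 0.6225 -0.3126  0.1352] yaw_y 86.44 tilt [ 0.0067 -0.0023] F [ 1.  -0.  -0.3] op 0.154 g 30.0 q [ 0.64  0.92 -0.49  1.4   0.48  0.93  1.53]
dp [119.0, 561.7, 3.3] twist [-0.0067, 0.004, -1.5369]
```

>>> step_arm(
  motion=[
    {"dp": [12, 56, 0], "twist": [0, 0, 0.16], "hand": -1},
    {"dp": [24, 112, 0], "twist": [0, 0, 0.32], "hand": -1},
    {"dp": [36, 168, 0], "twist": [0, 0, 0.48], "hand": -1},
    {"dp": [48, 224, 0], "twist": [0, 0, 0.64], "hand": -1},
    {"dp": [60, 280, 0], "twist": [0, 0, 0.8], "hand": -1},
  ],
)

```text
clock: 17.3
tool_pos: [0.5763, -0.0271, 0.1302]
eef_rot: [0.42, 0.907, -0.0, -0.001]
contact_force: [1.4, 0.1, -1.8]
opening: 0.154
finger_force: 30.0
```

```bash
python3 - <<'E'
from h import *
stat();rel(.5386,.2554,.13,-5.5)
E
```

```text
t 17.3 [ 0.5763 -0.0271  0.1302] yaw_y 40.31 tilt [-0.0016  0.0002] F [ 1.4  0.1 -1.8] op 0.154 g 30.0 q [ 0.09  0.76 -0.22  1.8   0.26  0.62  0.43]
dp [239.8, 154.0, 0.3] twist [-0.0015, -0.0007, 0.7995]
```

>>> step_arm(
  motion=[
    {"dp": [48, 31, 0], "twist": [0, 0, 0.16], "hand": -1},
    {"dp": [96, 62, 0], "twist": [0, 0, 0.32], "hand": -1},
    {"dp": [144, 92, 0], "twist": [0, 0, 0.48], "hand": -1},
    {"dp": [192, 123, 0], "twist": [0, 0, 0.64], "hand": -1},
    {"dp": [240, 154, 0], "twist": [0, 0, 0.8], "hand": -1},
  ],
)

```text
clock: 17.92
tool_pos: [0.537, 0.255, 0.1301]
eef_rot: [0.74, 0.672, -0.001, -0.0]
contact_force: [-0.3, 0.8, -1.8]
opening: 0.151
finger_force: 30.0
```

>>> step_arm(
  motion=[
    {"dp": [0, 0, 0], "twist": [0, 0, 0], "hand": -1},
    {"dp": [0, 0, 0], "twist": [0, 0, 0], "hand": -1},
  ],
)

```text
clock: 18.18
tool_pos: [0.5375, 0.2528, 0.1301]
eef_rot: [0.738, 0.675, -0.001, 0.0]
contact_force: [0.2, 0.1, -0.8]
opening: 0.151
finger_force: 30.0
```

```bash
python3 - <<'E'
from h import *
stat();rel(.5386,.2554,.0165,-5.5)
s,M=snap("wrist");save(s,"w6.png")
E
```

```text
t 18.18 [0.5375 0.2528 0.1301] yaw_y -5.14 tilt [-0.0015 -0.0019] F [ 0.2  0.1 -0.8] op 0.151 g 30.0 q [-0.56  0.77  0.07  1.75 -0.09  0.62 -0.53]
dp [2.9, 1.0, 113.6] twist [-0.0013, 0.002, 0.0063]
```

View pics/w6.png

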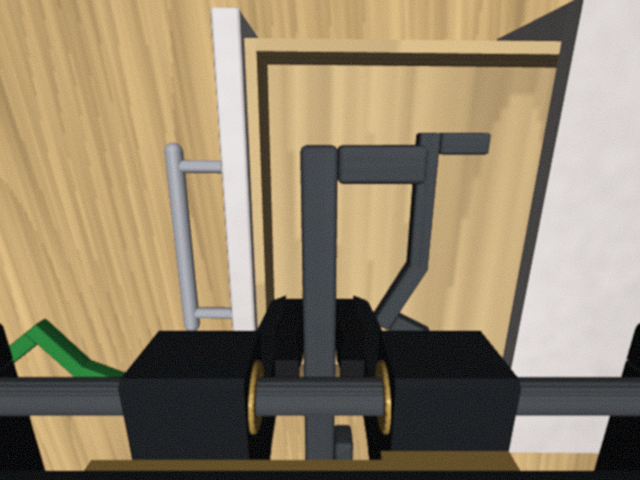

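The wrist view shows the stub handle at (320,250) over the free front strip of the drawer. The bent one lies behind it, its bar at (420,200), so the strip is clear. Lowering.

>>> step_arm(
  motion=[
    {"dp": [2, 0, 35], "twist": [0, 0, 0], "hand": -1},
    {"dp": [2, 0, 70], "twist": [0, 0, 0], "hand": -1},
    {"dp": [2, 0, 95], "twist": [0, 0, 0], "hand": -1},
    {"dp": [2, 0, 110], "twist": [0, 0, 0], "hand": -1},
    {"dp": [2, 0, 114], "twist": [0, 0, 0], "hand": -1},
  ],
)

```text
clock: 18.85
tool_pos: [0.5385, 0.2542, 0.0163]
eef_rot: [0.739, 0.674, -0.001, 0.0]
contact_force: [-0.7, 0.6, -1.0]
opening: 0.153
finger_force: 30.0
```

>>> step_arm(
  motion=[
    {"dp": [0, 0, 2], "twist": [0, 0, 0], "hand": -1},
    {"dp": [0, 0, 2], "twist": [0, 0, 0], "hand": -1},
  ],
)

```text
clock: 19.1
tool_pos: [0.5389, 0.2558, 0.0157]
eef_rot: [0.739, 0.674, 0.001, 0.0]
contact_force: [-0.3, -0.0, -0.7]
opening: 0.154
finger_force: 30.0
```

>>> step_arm(
  motion=[
    {"dp": [0, 0, 0], "twist": [0, 0, 0], "hand": -0.5},
    {"dp": [0, 0, 0], "twist": [0, 0, 0], "hand": -0.5},
    {"dp": [0, 0, -20], "twist": [0, 0, 0], "hand": -0.5},
    {"dp": [0, 0, -60], "twist": [0, 0, 0], "hand": -0.4},
    {"dp": [0, 0, -120], "twist": [0, 0, 0], "hand": -0.4},
  ],
)

```text
clock: 19.73
tool_pos: [0.5375, 0.2553, 0.1363]
eef_rot: [0.738, 0.674, -0.001, -0.0]
contact_force: [1.4, -0.3, 0.3]
opening: 0.299
finger_force: 0.0
```

```bash
python3 - <<'E'
from h import *
stat();rel(.4478,.2715,.12,-5.3)
E
```

```text
t 19.73 [0.5375 0.2553 0.1363] yaw_y -5.21 tilt [-0.0019 -0.0009] F [ 1.4 -0.3  0.3] op 0.299 g 0.0 q [-0.56  0.77  0.08  1.75 -0.09  0.63 -0.53]
dp [8.0, -90.8, 16.5] twist [-0.0018, 0.0011, 0.0016]
```

>>> step_arm(
  motion=[
    {"dp": [4, -45, 0], "twist": [0, 0, 0], "hand": -0.4},
    {"dp": [8, -91, 0], "twist": [0, 0, 0], "hand": -0.4},
    {"dp": [8, -91, 5], "twist": [0, 0, 0], "hand": -0.4},
    {"dp": [8, -91, 5], "twist": [0, 0, 0], "hand": -0.4},
  ],
)

```text
clock: 20.23
tool_pos: [0.4496, 0.272, 0.1307]
eef_rot: [0.739, 0.674, 0.001, 0.0]
contact_force: [-0.0, 0.4, -0.3]
opening: 0.3
finger_force: 0.0
```

```bash
python3 - <<'E'
from h import *
stat();s,M=snap("wrist");save(s,"w7.png");C=cloud(s,M)
P=C[140:296].reshape(-1,3);P=P[(P[:,2]>.049)&(P[:,2]<.062)&(P[:,0]<.47)&(P[:,0]>.42)]
x,y=P[:,0],P[:,1];
for y0 in np.arange(.26,.34,.01):
    k=x[(y>=y0)&(y<y0+.01)]; 
    if len(k): print(y0.round(3),k.min().round(4),np.median(k).round(4),k.max().round(4))
E
```

```text
t 20.23 [0.4496 0.272  0.1307] yaw_y -5.22 tilt [0.0019 0.0007] F [-0.   0.4 -0.3] op 0.3 g 0.0 q [-0.68  0.71  0.08  1.96 -0.11  0.47 -0.61]
0.26 0.4421 0.4475 0.4531
0.27 0.4431 0.4486 0.4539
0.28 0.444 0.4496 0.4556
0.29 0.4451 0.4507 0.4564
0.3 0.446 0.4517 0.4572
0.31 0.4471 0.4574 0.4699
0.32 0.448 0.4535 0.4607
0.33 0.4508 0.4534 0.4565
```

View pics/w7.png

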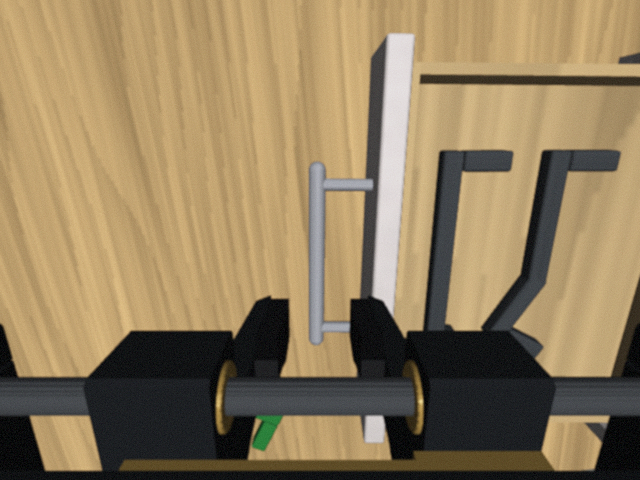

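The wrist view shows both faulty handles lying flat in the drawer at (445,240) and (540,230). The drawer bar at column 317 is centred between the fingers. I'll grip it and push.

>>> step_arm(
  motion=[
    {"dp": [0, -1, 35], "twist": [0, 0, 0], "hand": -0.4},
    {"dp": [0, -1, 70], "twist": [0, 0, 0], "hand": -0.4},
    {"dp": [0, -1, 95], "twist": [0, 0, 0], "hand": -0.4},
    {"dp": [0, -1, 105], "twist": [0, 0, 0], "hand": -0.4},
    {"dp": [0, -1, 105], "twist": [0, 0, 0], "hand": -1},
  ],
  force=25,
)

```text
clock: 20.9
tool_pos: [0.4483, 0.2716, 0.0247]
eef_rot: [0.739, 0.674, -0.0, 0.0]
contact_force: [0.2, 0.1, -0.7]
opening: 0.213
finger_force: 0.0
```

>>> step_arm(
  motion=[
    {"dp": [0, 0, 0], "twist": [0, 0, 0], "hand": -1},
    {"dp": [0, 0, 0], "twist": [0, 0, 0], "hand": -1},
  ],
)

```text
clock: 21.15
tool_pos: [0.4483, 0.2721, 0.0256]
eef_rot: [0.739, 0.674, 0.001, 0.0]
contact_force: [0.1, -0.0, -0.6]
opening: 0.117
finger_force: 25.0
```

>>> step_arm(
  motion=[
    {"dp": [0, 10, 0], "twist": [0, 0, 0], "hand": -1},
    {"dp": [0, 27, 0], "twist": [0, 0, 0], "hand": -1},
    {"dp": [0, 46, 0], "twist": [0, 0, 0], "hand": -1},
    {"dp": [0, 65, 0], "twist": [0, 0, 0], "hand": -1},
    {"dp": [0, 84, 0], "twist": [0, 0, 0], "hand": -1},
  ],
)

```text
clock: 21.78
tool_pos: [0.5322, 0.2636, 0.0256]
eef_rot: [0.739, 0.674, -0.0, 0.0]
contact_force: [-1.4, 0.2, 2.4]
opening: 0.114
finger_force: 25.0
```

>>> step_arm(
  motion=[
    {"dp": [0, 19, 0], "twist": [0, 0, 0], "hand": -1},
    {"dp": [0, 38, 0], "twist": [0, 0, 0], "hand": -1},
    {"dp": [0, 56, 0], "twist": [0, 0, 0], "hand": -1},
    {"dp": [0, 68, 0], "twist": [0, 0, 0], "hand": -1},
    {"dp": [0, 72, 0], "twist": [0, 0, 0], "hand": -1},
  ],
)

```text
clock: 22.4
tool_pos: [0.6043, 0.2565, 0.0256]
eef_rot: [0.739, 0.674, 0.0, 0.001]
contact_force: [-1.4, -2.8, 7.1]
opening: 0.116
finger_force: 25.0
```

>>> step_arm(
  motion=[
    {"dp": [0, 3, 0], "twist": [0, 0, 0], "hand": -1},
    {"dp": [0, 4, 0], "twist": [0, 0, 0], "hand": -1},
    {"dp": [0, 5, 0], "twist": [0, 0, 0], "hand": -1},
    {"dp": [0, 5, 0], "twist": [0, 0, 0], "hand": -1},
  ],
)

```text
clock: 22.9
tool_pos: [0.6081, 0.2561, 0.0256]
eef_rot: [0.739, 0.674, -0.0, 0.001]
contact_force: [-2.0, -4.3, 5.7]
opening: 0.114
finger_force: 25.0
```

>>> step_arm(
  motion=[
    {"dp": [0, 2, 0], "twist": [0, 0, 0], "hand": -1},
    {"dp": [0, 3, 0], "twist": [0, 0, 0], "hand": -1},
    {"dp": [0, 3, 0], "twist": [0, 0, 0], "hand": -1},
  ],
)

```text
clock: 23.28
tool_pos: [0.6096, 0.2559, 0.0256]
eef_rot: [0.739, 0.674, -0.002, -0.0]
contact_force: [-3.6, -3.4, 7.9]
opening: 0.116
finger_force: 25.0
```

>>> step_arm(
  motion=[
    {"dp": [0, 1, 0], "twist": [0, 0, 0], "hand": -1},
    {"dp": [0, 2, 0], "twist": [0, 0, 0], "hand": -1},
    {"dp": [0, 2, 0], "twist": [0, 0, 0], "hand": -1},
  ],
)

```text
clock: 23.65
tool_pos: [0.6095, 0.2559, 0.0255]
eef_rot: [0.738, 0.674, -0.003, -0.001]
contact_force: [-7.8, -3.6, 12.2]
opening: 0.117
finger_force: 25.0
```

>>> step_arm(
  motion=[
    {"dp": [0, 0, 0], "twist": [0, 0, 0], "hand": -0.55},
    {"dp": [0, -2, 0], "twist": [0, 0, 0], "hand": -0.55},
    {"dp": [0, -3, -15], "twist": [0, 0, 0], "hand": -0.55},
    {"dp": [0, -3, -60], "twist": [0, 0, 0], "hand": -0.5},
    {"dp": [0, -40, -120], "twist": [0, 0, 0], "hand": -0.5},
  ],
)

```text
clock: 24.28
tool_pos: [0.5791, 0.2594, 0.1397]
eef_rot: [0.739, 0.673, 0.001, 0.001]
contact_force: [0.1, 0.1, 0.8]
opening: 0.25
finger_force: 0.0
```

>>> step_arm(
  motion=[
    {"dp": [0, -60, -20], "twist": [0, 0, 0], "hand": -0.5},
    {"dp": [0, -120, -40], "twist": [0, 0, 0], "hand": -0.5},
    {"dp": [0, -160, -60], "twist": [0, 0, 0], "hand": -0.5},
    {"dp": [0, -160, -60], "twist": [0, 0, 0], "hand": -0.5},
  ],
)

```text
clock: 24.78
tool_pos: [0.4155, 0.2762, 0.2003]
eef_rot: [0.737, 0.676, 0.001, -0.001]
contact_force: [0.8, 0.6, -0.3]
opening: 0.248
finger_force: 0.0
```

```bash
python3 - <<'E'
from h import *
stat();s,M=snap("top");C=cloud(s,M)
U=np.array([.7606,.234,0]);ex=np.array([.9954,-.0958,0]);ey=np.array([.0958,.9954,0])
D=C-U;ux=D@ex*1000;uy=D@ey*1000;z=C[...,2]*1000
for y in(-110,-90,-70,-40,0):
  m=(abs(uy-y)<6)&(z>72)&(z<82)&(ux<-90);print(y,[ux[m].min().round(1),ux[m].max().round(1)] if m.any() else None)
a=s["pixels"][60:210,80:240,::-1];b=s["pixels"][140:300,240:400,::-1]
o=np.zeros((400,800,3),np.uint8);o[:375,:400]=cv2.resize(a,(400,375));o[:,400:]=cv2.resize(b,(400,400));cv2.imwrite("pics/c8.png",o)
E
```

```text
t 24.77 [0.4155 0.2762 0.2003] yaw_y -4.96 tilt [0.0007 0.0026] F [ 0.8  0.6 -0.3] op 0.248 g 0.0 q [-0.73  0.56  0.09  1.98 -0.08  0.6  -0.68]
-110 [np.float64(-119.4), np.float64(-90.5)]
-90 [np.float64(-119.4), np.float64(-92.7)]
-70 [np.float64(-119.7), np.float64(-102.3)]
-40 [np.float64(-118.3), np.float64(-102.8)]
0 [np.float64(-119.0), np.float64(-102.5)]
```

View pics/c8.png

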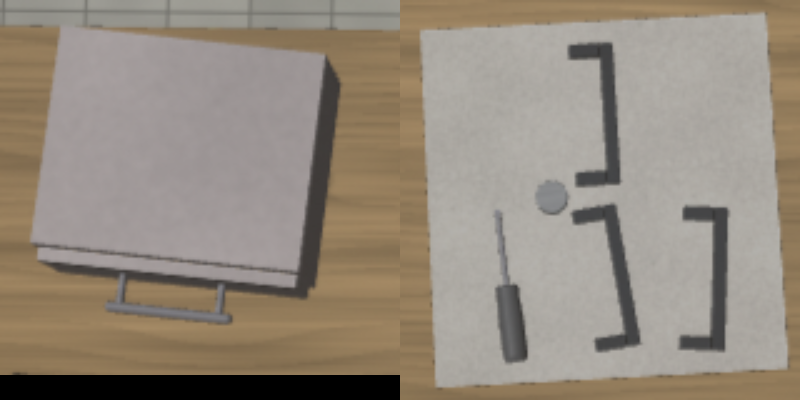

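The drawer is shut, with its front about 119 mm ahead of the unit's centre. The three sound handles, the tin and the screwdriver are where they were. Handing in.

```bash
python3 -c "
from plant import r
print(r.finish_job())"
```

```text
the job is handed in; nothing more can be done
None
```

The stub and bent handles are both in the drawer, the drawer is pushed fully shut, the sound handles and other items in the last picture look undisturbed, and the job is handed in at about 25 s on the clock.

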